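Feel the middle marble on its spring seat

TASK

Check that the spring seat under the middle-sized of the three clay marbles on the iron die blocks still works: with the fingertips press lightly on top of that marble so that it dips about 5 mm, well short of the bottom of its travel, then withdraw until the hand is at least 10 cm above it, leaving it to spring back in place. Do not pinch or lift it, and do not touch the smaller and larger marbles, the bowl, the cup or the dice.

Things in the scene. Friction and masses are not known exactly. Their poses are not given: they have to be found in the camera images.
- marble_middle: Plain clay marble, the middle-sized of three of the same clay, 32 mm in diameter, loose, resting in the cupped top of its brass spring seat. Origin: its centre, 65 mm above the shelf at rest (its top is at 81 mm); the axes mean nothing as it can roll.
- marble_small: Plain clay marble, the smallest of three of the same clay, 22 mm in diameter, loose, resting in the cupped top of its brass spring seat. Origin: its centre, 62 mm above the shelf at rest (its top is at 73 mm); the axes mean nothing as it can roll.
- marble_large: Plain clay marble, the largest of three of the same clay, 42 mm in diameter, loose, resting in the cupped top of its brass spring seat. Origin: its centre, 69 mm above the shelf at rest (its top is at 90 mm); the axes mean nothing as it can roll.
- die_middle: Dark cast iron die block carrying the middle-sized (32 mm) marble: 84 mm square foot 12 mm thick, then a tapering round boss to 36 mm above the shelf. Fixed to the shelf. A round brass spring seat stands out of its top, rim 54 mm above the shelf when not pressed. Origin: centre of the underside, z up.
- die_small: Dark cast iron die block carrying the smallest (22 mm) marble: 84 mm square foot 12 mm thick, then a tapering round boss to 36 mm above the shelf. Fixed to the shelf. A round brass spring seat stands out of its top, rim 54 mm above the shelf when not pressed. Origin: centre of the underside, z up.
- die_large: Dark cast iron die block carrying the largest (42 mm) marble: 84 mm square foot 12 mm thick, then a tapering round boss to 36 mm above the shelf. Fixed to the shelf. A round brass spring seat stands out of its top, rim 54 mm above the shelf when not pressed. Origin: centre of the underside, z up.
- dip_middle (a joint): How far the brass spring seat under the middle-sized marble has dipped, in m: 0 at rest, grows as the seat is pushed straight down, stop at 0.015. It starts to give at about 1 to 1.5 N of push on the marble and takes 0.25 N more per mm (about 2.5 N at 5 mm, about 5 N at the stop), plus 0.25 N of damping per cm/s, and springs back by itself.
- dip_small (a joint): How far the brass spring seat under the smallest marble has dipped, in m: 0 at rest, grows as the seat is pushed straight down, stop at 0.015. It starts to give at about 1 to 1.5 N of push on the marble and takes 0.25 N more per mm (about 2.5 N at 5 mm, about 5 N at the stop), plus 0.25 N of damping per cm/s, and springs back by itself.
- dip_large (a joint): How far the brass spring seat under the largest marble has dipped, in m: 0 at rest, grows as the seat is pushed straight down, stop at 0.015. It starts to give at about 1 to 1.5 N of push on the marble and takes 0.25 N more per mm (about 2.5 N at 5 mm, about 5 N at the stop), plus 0.25 N of damping per cm/s, and springs back by itself.
- bowl: Celadon (pale grey-green) bowl, 116 mm across the rim, 50 mm high, loose on the shelf. Origin: centre of its underside.
- cup: Dented aluminium cup, 70 mm across the rim, 75 mm high, loose on the shelf. Origin: centre of its underside.
- dice: Bone dice cube, 22 mm, dark pips, loose on the shelf. Origin: centre of its underside.
Things that resemble listed ones, but are neither listed nor needed, are in the scene too. What is shaped like the marble_middle but purple or turquoise is not meant. Leave any orange look-alike of the die_small alone.

How it is judged (in metres and radians):
On the way:
1. the fingertips press the middle-sized marble so that its seat dips at least 2.5 mm (contact force between the fingers and marble_middle above 0.3 N and value of joint dip_middle above 0.0025 m), for 0.1 s.
At the end, for the whole second after the job is handed in: The middle-sized marble is back at rest in its seat within 4 mm of where it began, its seat risen to within 1 mm; the grasp point between the fingers is over 90 mm from the marble's centre; the other marbles (4 mm) and the bowl, cup and dice (5 mm) are where they began (value of joint each of dip_middle, dip_small, dip_large below 0.001 m and horizontal distance between marble_middle and die_middle below 0.004 m and distance of each of marble_middle, marble_small, marble_large from where it was at the start of the episode below 0.004 m and linear speed of marble_middle below 0.02 m/s and distance between the grasp point and marble_middle above 0.09 m and distance of each of bowl, cup, dice from where it was at the start of the episode below 0.005 m); the robot touches nothing.
It fails at once if the middle-sized marble is driven deeper than 12 mm into its travel (value of joint dip_middle above 0.012 m).
It fails at once if the middle-sized marble is pressed or squeezed harder than 12 N (contact force between the fingers and marble_middle above 12 N).
It fails at once if the middle-sized marble is lifted or pushed out of its seat (z of marble_middle in the frame of die_middle above 0.072 m or horizontal distance between marble_middle and die_middle above 0.007 m).
It fails at once if the smallest or largest marble is touched, dipped or displaced (contact force between any of the arm, the fingers and marble_small above 0.3 N or value of joint any of dip_small, dip_large above 0.002 m or distance of any of marble_small, marble_large from where it was at the start of the episode above 0.005 m or contact force between any of the arm, the fingers and marble_large above 0.3 N).
It fails at once if the bowl, cup or dice is touched or displaced (contact force between any of the arm, the fingers and bowl above 0.3 N or distance of any of bowl, cup, dice from where it was at the start of the episode above 0.006 m or contact force between any of the arm, the fingers and cup above 0.3 N or contact force between any of the arm, the fingers and dice above 0.3 N).
It also fails if it takes over 29 s, if anything falls off the work surface, if the arm or the gripper's body presses on something with over 40 N, if the wrist force passes 120 N, or if a joint passes its speed limit or range.

ROBOT

A 6-joint arm with a two-finger parallel gripper is mounted at the origin on the work surface. World frame = base frame: x ahead of the robot, y to its left, z up, the work surface at z = 0. Lengths are in m, angles in degrees, forces in N, time in s.
With the tool pointing down it reaches from about 0.25 to 0.725 m from the base axis. Payload 9.7 kg.
Tool frame: the origin (TCP) lies between the finger pads; the fingertips stand 11 mm ahead of it and the grasp point (between the pads) lies 8 mm behind it; y points along the fingers, x is the direction in which the jaws open and shut, and the axes are right-handed (so a half turn about y gives the same grasp; the last joint's range is limited). The gripper opens to 85 mm and grips with 20 to 120 N. Pads are 22 mm wide; open, the fingers measure 114 mm over their backs; the gripper's body (76 mm by 85 mm) begins 54 mm behind the grasp point. The pads swing forward as they close: fully open they stand 13 mm farther back than shut.
Start: joints at [-74.828, 4.979, 10.078, 95.1, 0, 90], TCP at [0.144, -0.531, 0.242] pointing down, gripper open.
Joint ranges: [-179.16, 179.16], [-48.56, 103.87], [-65.8, 70.77], [-126.05, 130.52], [-82.76, 87.17], [-180, 180]. Speed limits (degrees/s): [127.2, 127.2, 147.25, 180, 180, 180].

INTERFACE

Orientations are given as [roll, pitch, yaw] about the fixed x, y, z axes, in that order (R = Rz(yaw) Ry(pitch) Rx(roll)).
In Python, from workcell import bot, vision gives the robot as it stands. The module is installed in compiled form; this text tells all that it offers.
- The arm moves only by the shell command python3 -m crank 'ROWS' [OPENING] [FORCE]. ROWS is text: rows parted by semicolons, each of 6 numbers parted by spaces: the shift along the tool's x, y, z in m, then the turn, a rotation vector about the tool's x, y, z in rad. A call has 1 to 8 rows; each row is the pose to reach, as a shift and turn from the pose commanded when the call began, along the tool's axes at that moment; what a row does not reach only later rows make up. A row lasts 1/10 s, in which the tool goes at most 50 mm and 8.59 degrees, less where a joint would pass 70% of its speed; a pose out of reach is approached as far as the arm can. A call with a gripper value outside its range is refused whole. OPENING is the gripper's target within -1 to 1 (shut at 1, half-way at 0, fully open at -1), set as the call begins (- or left out, the last holds). The fingers move at their own pace and stop on an object; FORCE is the grip in N (left out, the last holds). Time passes only in rows, so rows that repeat a pose let the fingers close. It gives the time, the measured TCP pose, the force and the opening at its end, in the units of the state.
- bot.get_obs(): the state, without advancing time (a new reading comes with each control period).
- vision.camera(name): name is "scene" or "top" or "wrist"; returns the picture (480x640x3 uint8, red, green, blue); there is no depth.
- vision.get_calibration(name): a dict with "fx", "fy", "cx", "cy" (pixels), "rvec" (rotation vector, rad) and "tvec" (3), from world to camera coordinates, as OpenCV has them. Camera axes: x right, y down, z forward; pixel columns grow to the right and rows downward; lengths in m; the calibration is good to about 2 mm. The wrist camera is an equidistant fisheye: a pixel r from the principal point sees the ray r / f radians off the axis. A picture is of the moment at which its call begins: read the wrist's pose just before it. get_calibration takes no time and is no camera call; for the wrist camera it gives the pose at the moment of the call.
- bot.job_done(): hands the job in, once; it reports no verdict.
The state is a dict: "time": time; "q": joint angles; "qd": joint speeds; "joint_efforts": joint torques, N m; "ee_pos": TCP position; "tcp_rot": TCP orientation; "wrist_force": force on the tool from outside, world axes, zero at the start; "torque": the same for the moment, N m; "opening": finger opening in m.
Only numpy, scipy, OpenCV 4.12 (cv2) and the standard library are available. Lean on these libraries where they do the work, as an engineer would, in place of code of your own. Each camera call takes 0.05 s, during which the arm holds its last target. There are 200 camera calls.

## Working session

There is one attempt and no reset: what is moved stays moved. The work goes in short steps, Python scripts to look and compute and a shell command to move; the robot and the scene stay as the last step left them, time stands still between calls to the robot, and variables do not carry over. Pictures are saved under pics/ and viewed, about 8 in all and at most 12, crops included, and the job is handed in when it is done.

```bash
mkdir -p pics; python3 - <<'E'
from workcell import bot, vision
import cv2
for n in ("top","scene"):
    cv2.imwrite(f"pics/{n}0.png", vision.camera(n)[:,:,::-1]); print(vision.get_calibration(n))
o=bot.get_obs(); print({k:o[k] for k in("time","ee_pos","tcp_rot","wrist_force","opening")})
E
```

```text
{'fx': 438.6520888611631, 'fy': 438.6520888611631, 'cx': 321.03192619868076, 'cy': 243.14360047562997, 'rvec': array([ 2.20191477, -2.22700855,  0.03743852]), 'tvec': array([-0.02318974,  0.5528556 ,  0.74519842])}
{'fx': 452.0406669094293, 'fy': 452.0406669094293, 'cx': 328.72290335366796, 'cy': 235.83272126448657, 'rvec': array([ 1.43368203,  2.39600372, -0.64738692]), 'tvec': array([ 0.31327856, -0.38304649,  1.13446079])}
{'time': 0.1, 'ee_pos': array([ 0.14386608, -0.53064665,  0.24165629]), 'tcp_rot': array([-9.00014785e+01,  6.95113228e-02, -7.48311611e+01]), 'wrist_force': array([-0.28520828,  0.45220215,  0.74499314]), 'opening': 0.08525708231333816}
```

View pics/top0.png

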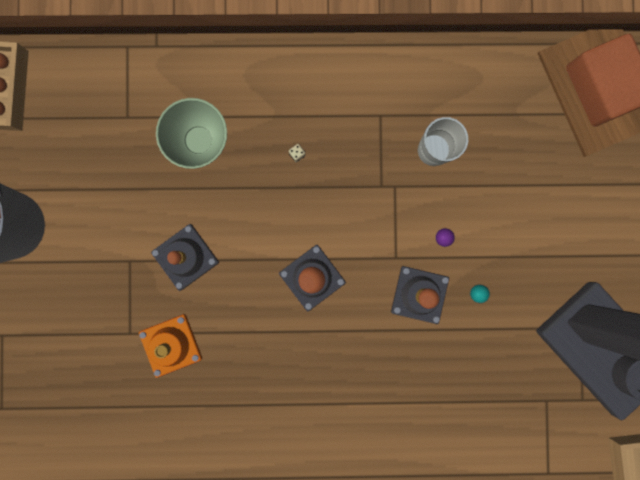

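View pics/scene0.png

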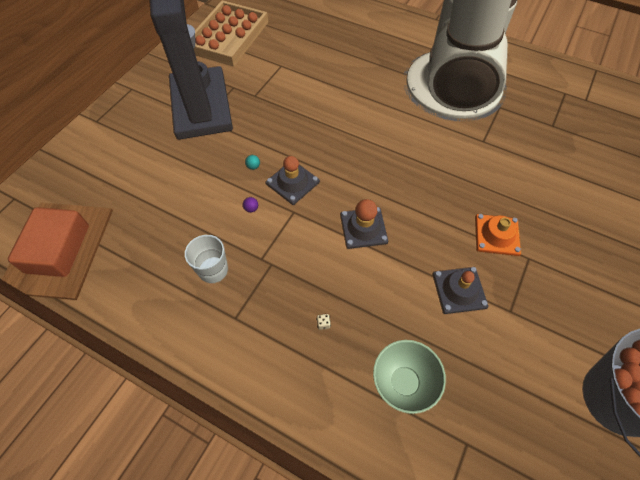

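The top picture shows three clay marbles on dark dies: (175,258), (311,280) and (428,298). The purple (445,237) and turquoise (480,294) balls and the orange die (170,346) are look-alikes. The marble at (428,298) looks like the middle-sized one. I'll measure the sizes and confirm in a crop.

```bash
cat > h.py <<'E'
import numpy as np, cv2
from workcell import bot, vision
from scipy.spatial.transform import Rotation as R
def ray(n,uv,c=None):
    c=c or vision.get_calibration(n); M=cv2.Rodrigues(c["rvec"])[0]
    d=np.array([(uv[0]-c["cx"])/c["fx"],(uv[1]-c["cy"])/c["fy"],1.])
    return -M.T@c["tvec"], M.T@d
def at_z(n,uv,z):
    o,d=ray(n,uv); return o+d*(z-o[2])/d[2]
def tri(a,b):
    (o1,d1),(o2,d2)=ray("top",a),ray("scene",b)
    s=np.linalg.lstsq(np.c_[d1,-d2],o2-o1,rcond=None)[0]
    p,q=o1+d1*s[0],o2+d2*s[1]; return (p+q)/2,np.linalg.norm(p-q)
def blob(im,uv,r=22):
    u,v=uv; p=im[v-r:v+r,u-r:u+r].astype(int)
    m=((p[:,:,0]>1.9*p[:,:,1])&(p[:,:,0]>50)).astype(np.uint8)
    n,l,s,c=cv2.connectedComponentsWithStats(m); k=1+np.argmax(s[1:,4])
    return c[k]+[u-r,v-r], s[k]
E
python3 - <<'E'
from h import *
T=cv2.imread("pics/top0.png")[:,:,::-1]; S=cv2.imread("pics/scene0.png")[:,:,::-1]
for nm,a,b,z in(("small",(175,258),(468,278),.062),("large",(311,280),(366,211),.069),("cand",(428,298),(291,163),.065)):
    ca,sa=blob(T,a); cb,sb=blob(S,b); p,e=tri(ca,cb)
    f=vision.get_calibration("top"); M=cv2.Rodrigues(f["rvec"])[0]
    dep=(M@p+f["tvec"])[2]
    print(nm,ca.round(1),sa,cb.round(1),sb,"tri",p.round(4),"gap",round(e,4),"z-plane",at_z("top",ca,z).round(4),at_z("scene",cb,z).round(4),"diam mm",round(2000*np.sqrt(sa[4]/np.pi)*dep/f["fx"],1))
for nm,uv in(("cup",(443,138)),("turq",(480,294)),("purple",(445,237)),("press",(600,345))): print(nm,at_z("top",uv,.016).round(3))
cr=[cv2.resize(np.ascontiguousarray(T[y-45:y+45,x-45:x+45,::-1]),(260,260),interpolation=cv2.INTER_CUBIC) for x,y in((175,258),(311,280),(428,298))]
cv2.imwrite("pics/crop.png",np.hstack(cr))
E
```

```text
Traceback (most recent call last):
  File "h.py", line 17, in blob
    n,l,s,c=cv2.connectedComponentsWithStats(m); k=1+np.argmax(s[1:,4])
                                                     ~~~~~~~~~^^^^^^^^^
ValueError: attempt to get argmax of an empty sequence
```

```bash
python3 - <<'E'
import cv2
T=cv2.imread("pics/top0.png")[:,:,::-1]; S=cv2.imread("pics/scene0.png")[:,:,::-1]
print(T[298,410:445].tolist()); print(T[258,164:190].tolist()); print(S[150:180,291].tolist())
E
```

```text
[[68, 67, 73], [68, 67, 75], [64, 67, 73], [70, 69, 76], [70, 69, 72], [85, 77, 69], [107, 88, 55], [116, 88, 43], [118, 80, 44], [134, 78, 52], [145, 86, 57], [146, 87, 58], [146, 87, 59], [148, 87, 61], [148, 87, 59], [148, 88, 61], [146, 87, 60], [147, 88, 61], [147, 88, 61], [147, 88, 61], [147, 89, 61], [145, 87, 60], [147, 88, 59], [144, 87, 56], [142, 84, 57], [132, 77, 50], [120, 69, 46], [106, 61, 41], [91, 60, 47], [73, 56, 53], [64, 62, 66], [66, 66, 71], [63, 64, 71], [64, 61, 66], [79, 66, 59]]
[[67, 68, 75], [68, 69, 74], [77, 70, 72], [117, 79, 67], [145, 89, 64], [147, 86, 58], [147, 87, 60], [148, 88, 61], [145, 87, 59], [145, 87, 58], [142, 84, 54], [135, 79, 51], [122, 71, 46], [110, 65, 43], [97, 57, 36], [88, 52, 36], [77, 46, 27], [92, 68, 38], [96, 73, 37], [73, 56, 28], [63, 50, 30], [60, 50, 36], [65, 61, 60], [68, 67, 72], [70, 68, 75], [66, 67, 74]]
[[136, 100, 62], [145, 108, 71], [147, 107, 69], [147, 109, 70], [146, 105, 70], [135, 95, 60], [160, 93, 59], [169, 93, 61], [172, 99, 67], [173, 98, 67], [172, 97, 65], [169, 97, 63], [174, 100, 68], [174, 99, 66], [174, 100, 67], [174, 97, 65], [170, 92, 59], [163, 88, 57], [149, 79, 53], [130, 72, 44], [103, 54, 31], [105, 68, 38], [164, 127, 61], [145, 110, 53], [117, 87, 39], [119, 88, 41], [120, 87, 44], [120, 88, 43], [95, 78, 58], [77, 72, 73]]
```

```bash
sed -i 's/1.9\*p/1.53*p/' h.py
python3 - <<'E'
from h import *
T=cv2.imread("pics/top0.png")[:,:,::-1]; S=cv2.imread("pics/scene0.png")[:,:,::-1]
for nm,a,b,z in(("small",(175,258),(468,278),.062),("large",(311,280),(366,211),.069),("cand",(428,298),(291,163),.065)):
    ca,sa=blob(T,a); cb,sb=blob(S,b); p,e=tri(ca,cb)
    f=vision.get_calibration("top"); M=cv2.Rodrigues(f["rvec"])[0]
    dep=(M@p+f["tvec"])[2]
    print(nm,ca.round(1),sa,cb.round(1),sb,"tri",p.round(4),"gap",round(e,4),"z-plane",at_z("top",ca,z).round(4),at_z("scene",cb,z).round(4),"diam mm",round(2000*np.sqrt(sa[4]/np.pi)*dep/f["fx"],1))
for nm,uv in(("cup",(443,138)),("turq",(480,294)),("purple",(445,237)),("press",(600,345))): print(nm,at_z("top",uv,.016).round(3))
cr=[cv2.resize(np.ascontiguousarray(T[y-45:y+45,x-45:x+45,::-1]),(260,260),interpolation=cv2.INTER_CUBIC) for x,y in((175,258),(311,280),(428,298))]
cv2.imwrite("pics/crop.png",np.hstack(cr))
E
```

```text
small [173.8 257.2] [ 15  15  13  13 136] [467.8 276.6] [ 16  15  13  12 120] tri [0.5314 0.2042 0.064 ] gap 0.0014 z-plane [0.5317 0.2042 0.062 ] [0.5299 0.205  0.062 ] diam mm 20.8
large [311.2 279.7] [ 10   9  26  26 520] [366.1 209.6] [ 12  10  21  22 374] tri [ 0.4938 -0.0122  0.0717] gap 0.001 z-plane [ 0.4939 -0.0127  0.069 ] [ 0.4919 -0.0124  0.069 ] diam mm 40.2
cand [428.2 298.3] [ 13  13  20  20 306] [290.7 163.2] [ 14  15  16  16 193] tri [ 0.4624 -0.196   0.0686] gap 0.0007 z-plane [ 0.4621 -0.1973  0.065 ] [ 0.4599 -0.1974  0.065 ] diam mm 31.0
cup [ 0.73  -0.24   0.016]
turq [ 0.463 -0.298  0.016]
purple [ 0.56  -0.24   0.016]
press [ 0.374 -0.5    0.016]
```

View pics/crop.png

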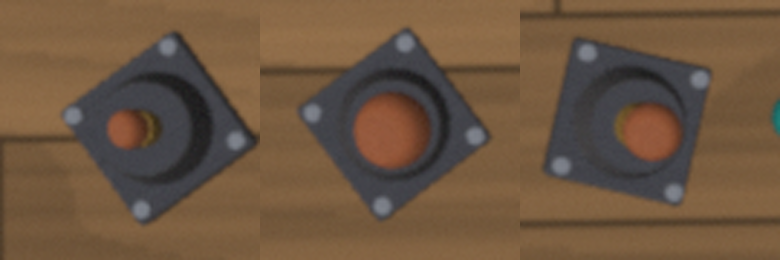

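Measured diameters are 20.8, 40.2 and 31.0 mm. The marble at (428,298) is therefore the middle-sized one: clay, on a dark die, about 32 mm, at about (0.461, -0.197). I'll pull back from the tall dark stand first and shut the fingers on the way. Tool y points down, x radially outward and z tangentially.

```bash
python3 -m crank '-0.03 0 0 0 0 0;-0.06 0 0 0 0 0;-0.09 0 0 0 0 0;-0.12 0 0 0 0 0;-0.15 0 0 0 0 0;-0.18 0 0 0 0 0;-0.2 0 0 0 0 0;-0.2 0 0 0 0 0' 1 20
python3 - <<'E'
from h import *
o=bot.get_obs(); Rm=R.from_euler("xyz",o["tcp_rot"],degrees=True)
g=np.array([.461,-.197,.22]); print("shift",Rm.inv().apply(g-o["ee_pos"]).round(4))
for n,L in(("top",[(540,335),(592,284),(628,416)]),("scene",[(173,137),(231,130)])):
    for uv in L: print("stand",n,at_z(n,uv,.02).round(3))
E
```

```text
time: 0.9
ee_pos: [0.0912, -0.3362, 0.2427]
tcp_rot: [-90.0, -0.1, -74.8]
wrist_force: [-0.5, -2.2, 0.4]
opening: -0.0001
shift [-0.0376  0.0227  0.3934]
stand top [ 0.393 -0.396  0.02 ]
stand top [ 0.478 -0.487  0.02 ]
stand top [ 0.256 -0.542  0.02 ]
stand scene [ 0.49  -0.489  0.02 ]
stand scene [ 0.411 -0.387  0.02 ]
```

```bash
python3 -m crank '-0.003 0 0.03 0 0 0;-0.008 0 0.08 0 0 0;-0.013 0 0.13 0 0 0;-0.018 0 0.18 0 0 0;-0.023 0 0.23 0 0 0;-0.028 0 0.28 0 0 0;-0.033 0 0.33 0 0 0;-0.036 0 0.37 0 0 0'
python3 -m crank '-0.001 0.005 0.015 0 0 0;-0.002 0.01 0.023 0 0 0;-0.002 0.02 0.023 0 0 0;-0.002 0.022 0.023 0 0 0;-0.002 0.022 0.023 0 0 0'
python3 - <<'E'
from h import *
o=bot.get_obs(); Rm=R.from_euler("xyz",o["tcp_rot"],degrees=True)
c=vision.get_calibration("wrist"); im=vision.camera("wrist")
g=np.array([.461,-.197,.092]); print(o["time"],o["ee_pos"],o["wrist_force"],"shift",Rm.inv().apply(g-o["ee_pos"]).round(4))
def proj(p):
    q=cv2.Rodrigues(c["rvec"])[0]@p+c["tvec"]; r=np.hypot(q[0],q[1]); t=np.arctan2(r,q[2]); return c["cx"]+c["fx"]*t*q[0]/r, c["cy"]+c["fy"]*t*q[1]/r
print("marble",proj(np.array([.461,-.197,.065])),"tip",proj(o["ee_pos"]-[0,0,.011]))
cv2.imwrite("pics/wrist1.png",im[:,:,::-1])
E
```

```text
time: 1.7
ee_pos: [0.442, -0.2049, 0.2415]
tcp_rot: [-90.0, 0.0, -74.8]
wrist_force: [-0.2, -1.4, 0.3]
opening: -0.0003
time: 2.2
ee_pos: [0.4598, -0.1988, 0.22]
tcp_rot: [-90.0, 0.0, -74.9]
wrist_force: [-0.2, -0.1, 0.2]
opening: -0.0
2.2 [ 0.45976683 -0.19883717  0.21996393] [-0.15904169 -0.13984528  0.19134467] shift [-0.0014  0.128   0.0017]
marble (np.float64(320.9303280988896), np.float64(221.77514480415903)) tip (np.float64(324.1933815543054), np.float64(311.44697721081724))
```

View pics/wrist1.png

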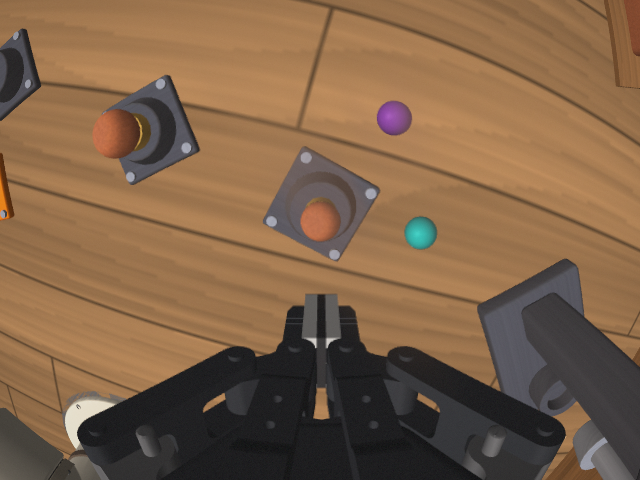

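The wrist view shows the middle marble at (320,221), against a prediction of (321,222), so the lateral estimate holds. The fingertips are shut and nothing is in the way. Next I'll descend to about 13 mm above it.

```bash
python3 -m crank '-0.001 0.02 0.002 0 0 0;-0.001 0.05 0.002 0 0 0;-0.001 0.08 0.002 0 0 0;-0.001 0.1 0.002 0 0 0;-0.001 0.11 0.002 0 0 0;-0.001 0.115 0.002 0 0 0;-0.001 0.115 0.002 0 0 0;-0.001 0.115 0.002 0 0 0'
python3 - <<'E'
from h import *
o=bot.get_obs(); c=vision.get_calibration("wrist"); im=vision.camera("wrist")
print(o["ee_pos"],o["wrist_force"])
def proj(p):
    q=cv2.Rodrigues(c["rvec"])[0]@p+c["tvec"]; r=np.hypot(q[0],q[1]); t=np.arctan2(r,q[2]); return c["cx"]+c["fx"]*t*q[0]/r, c["cy"]+c["fy"]*t*q[1]/r
print("marble",proj(np.array([.461,-.197,.065])))
cv2.imwrite("pics/near.png",cv2.resize(np.ascontiguousarray(im[200:420,210:430,::-1]),(600,600)))
E
```

```text
time: 3.05
ee_pos: [0.4631, -0.1971, 0.1065]
tcp_rot: [-89.9, -0.1, -74.8]
wrist_force: [-0.3, -0.5, -1.0]
opening: 0.0002
[ 0.46308638 -0.19711468  0.10653084] [-0.30463007 -0.50618603 -0.99815194]
marble (np.float64(322.36769645151855), np.float64(286.2427124902571))
```

View pics/near.png

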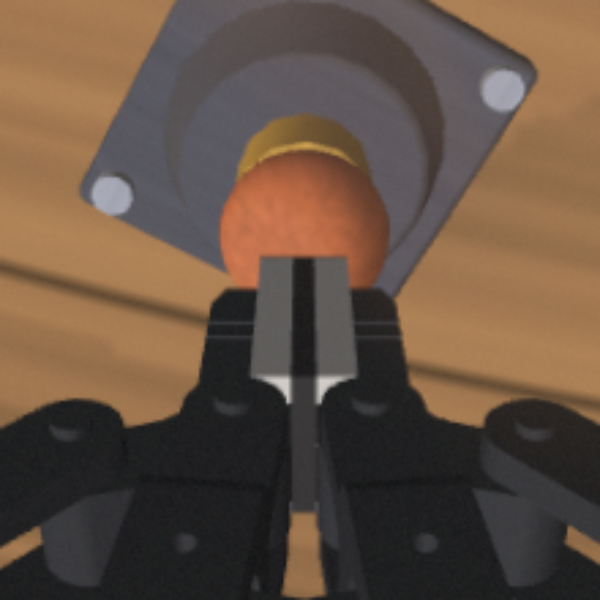

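The near view shows the fingertips centred over the marble. Its centre is near full-picture (322,285), against a prediction of (322,286). Descending slowly to contact.

```bash
python3 -m crank '-0.0005 0.003 -0.002 0 0 0;-0.0005 0.006 -0.002 0 0 0;-0.0005 0.009 -0.002 0 0 0;-0.0005 0.01 -0.002 0 0 0;-0.0005 0.01 -0.002 0 0 0;-0.0005 0.01 -0.002 0 0 0'
python3 -m crank '0 0.001 0 0 0 0;0 0.002 0 0 0 0;0 0.003 0 0 0 0;0 0.003 0 0 0 0;0 0.003 0 0 0 0'
python3 -m crank '0 0.001 0 0 0 0;0 0.002 0 0 0 0;0 0.002 0 0 0 0;0 0.002 0 0 0 0'
python3 -m crank '0 0 0 0 0 0;0 0 0 0 0 0'
```

```text
time: 3.7
ee_pos: [0.4606, -0.1968, 0.0953]
tcp_rot: [-90.0, 0.0, -74.8]
wrist_force: [0.0, 0.4, -0.8]
opening: -0.0
time: 4.2
ee_pos: [0.4606, -0.1969, 0.0924]
tcp_rot: [-90.0, -0.0, -74.8]
wrist_force: [-0.0, -0.0, 1.5]
opening: -0.0004
time: 4.6
ee_pos: [0.4606, -0.1968, 0.0903]
tcp_rot: [-90.0, -0.0, -74.8]
wrist_force: [0.9, -0.3, 1.8]
opening: -0.0
time: 4.8
ee_pos: [0.4606, -0.1968, 0.0903]
tcp_rot: [-90.0, -0.0, -74.8]
wrist_force: [0.0, -0.1, 3.0]
opening: -0.0001
```

```bash
python3 -m crank '0 0.001 0 0 0 0;0 0.002 0 0 0 0;0 0.003 0 0 0 0;0 0.003 0 0 0 0;0 0.003 0 0 0 0'
python3 - <<'E'
from h import *
f=[bot.get_obs()["wrist_force"][2]]
for i in range(4):
    im=vision.camera("wrist"); f.append(bot.get_obs()["wrist_force"][2])
print(np.round(f,1),np.mean(f),bot.get_obs()["ee_pos"])
cv2.imwrite("pics/press.png",cv2.resize(np.ascontiguousarray(im[200:420,210:430,::-1]),(600,600)))
E
```

```text
time: 5.3
ee_pos: [0.4606, -0.1968, 0.0873]
tcp_rot: [-90.0, -0.0, -74.8]
wrist_force: [1.2, 0.4, 1.8]
opening: 0.0001
[1.8 2.6 2.8 2.8 2.6] 2.4890302393820405 [ 0.46055763 -0.19681944  0.08728369]
```

View pics/press.png

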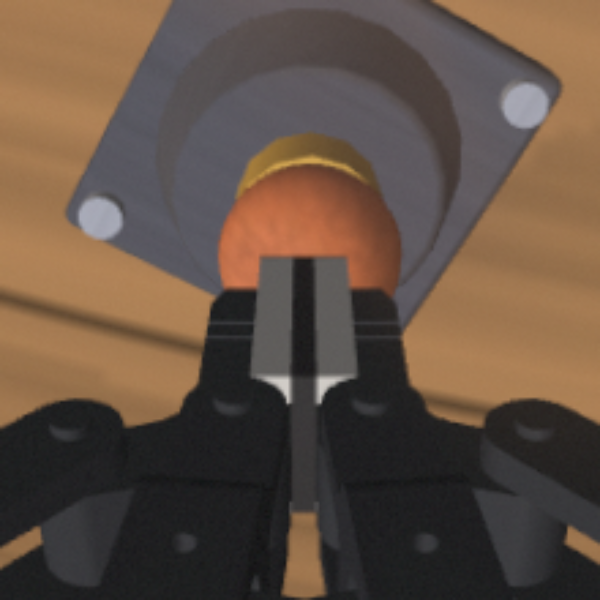

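Pressed: mean force is 2.5 N and TCP z is 0.0873, so the dip is about 4.7 mm by height and 5 mm by force. The marble is still in its cup. Withdrawing straight up, slowly at first.

```bash
python3 -m crank '0 0 0 0 0 0;0 -0.001 0 0 0 0;0 -0.003 0 0 0 0;0 -0.005 0 0 0 0;0 -0.007 0 0 0 0;0 -0.01 0 0 0 0;0 -0.014 0 0 0 0;0 -0.02 0 0 0 0'
python3 -m crank '0 -0.015 0 0 0 0;0 -0.035 0 0 0 0;0 -0.06 0 0 0 0;0 -0.085 0 0 0 0;0 -0.11 0 0 0 0;0 -0.125 0 0 0 0;0 -0.125 0 0 0 0;0 -0.125 0 0 0 0'
python3 - <<'E'
from h import *
T=vision.camera("top"); S=vision.camera("scene"); im=vision.camera("wrist"); c=vision.get_calibration("wrist")
def proj(p):
    q=cv2.Rodrigues(c["rvec"])[0]@p+c["tvec"]; r=np.hypot(q[0],q[1]); t=np.arctan2(r,q[2]); return c["cx"]+c["fx"]*t*q[0]/r, c["cy"]+c["fy"]*t*q[1]/r
w,_=blob(im,tuple(int(round(v)) for v in proj(np.array([.461,-.197,.065]))),40)
print("wrist marble",w,"pred",proj(np.array([.461,-.197,.065])))
S0=cv2.imread("pics/scene0.png")[:,:,::-1]
for n,b in(("small",(468,278)),("large",(366,211)),("middle",(291,163))): print(n,blob(S0,b)[0],blob(S,b)[0])
o=bot.get_obs(); print(o["time"],o["ee_pos"],o["wrist_force"])
cv2.imwrite("pics/end.png",np.hstack([cv2.resize(np.ascontiguousarray(x[:,:,::-1]),(400,300)) for x in(S,im)]))
E
```

```text
time: 6.3
ee_pos: [0.4604, -0.1968, 0.1075]
tcp_rot: [-90.0, 0.0, -74.8]
wrist_force: [0.6, -0.7, 0.0]
opening: -0.0001
time: 7.1
ee_pos: [0.4607, -0.1969, 0.2325]
tcp_rot: [-90.0, -0.0, -74.8]
wrist_force: [0.1, 0.5, -0.2]
opening: 0.0002
wrist marble [321.47473785 218.95138227] pred (np.float64(323.46840928120963), np.float64(219.27118657526665))
small [467.825      276.56666667] [467.77310924 276.56302521]
large [366.12834225 209.63903743] [366.05585106 209.60106383]
middle [290.70466321 163.1761658 ] [290.65803109 163.1865285 ]
7.25 [ 0.46021513 -0.19668388  0.23131587] [-0.12598608  0.15669422  0.1325347 ]
```

View pics/end.png

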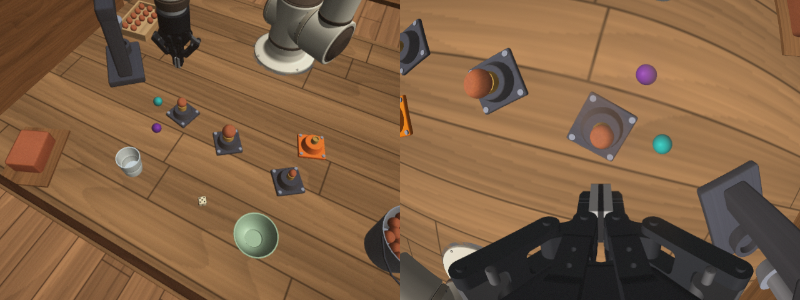

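The end view shows the middle marble back in its seat. All three marbles are within 0.1 px of their starting pixels. The bowl, cup and dice look unmoved, and the fingertips are about 14 cm above the marble top.

```bash
python3 -c "
from workcell import bot
print(bot.job_done())"
```

```text
the job is handed in; nothing more can be done
None
```

I pressed the middle-sized marble lightly with the shut fingertips and it sprang back in place. The job was handed in at about 7.3 s of the 29 s allowed. The system gives no verdict, so I can't confirm it passed.

- **Which marble:** it measured 31.0 mm across, against 20.8 and 40.2 mm for the other two on the dark dies. It sits at about (0.461, -0.197).
- **Press:** the mean upward force was about 2.5 N, which means a dip of about 5 mm. The tool height gave about 4.7 mm. I held it for about 0.5 s.
- **Withdrawal:** I lifted straight up until the fingertips were about 14 cm above the marble. The wrist force was then near zero.
- **Last checks:** in the scene camera all three marbles are within 0.1 px of where they began. The bowl, cup and dice look unmoved, but I only compared those by eye.
- **Disagreements:** the last wrist picture put the marble 2 px from its predicted spot, but the arm was still settling. Single force readings were noisy by about 0.6 N, so I averaged five.

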